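# Refit a washed burner crown on a gas hob and hold its knob in at the third click

### The job

The two burner crowns of this gas hob have been washed and stand on the grey mat: set the one that fits the front burner into it, fully home and level, and let go of it. Then light that burner for the coffee pot with the left-hand knob: push the knob fully in, turn it anticlockwise past the first two clicks to the third, and finish there still holding it pushed in, as the flame safety device needs. Leave the other crown on the mat, and do not disturb the right-hand knob, the coffee pot, the mug or the loose pan support.

Things in the scene. Friction and masses are not known exactly. Their poses are not given: they have to be found in the camera images.
- hob: two-burner gas hob: stainless tray 510 mm (its x) by 290 mm (its y), 8 mm thick, fixed; origin under its centre on the worktop, x to its rear (away from the robot), y to its left. In this frame, mm: front burner x -50, y 0; rear burner (62 mm, bore 48, stays empty) x +130, y 0, under a fixed pan support, top 48 up; knobs at x -205: left y +65 (front burner), right y -65 (rear)
- front_burner (a point): centre of the mouth of the front burner cup: an upright aluminium ring, outside diameter 47 mm, round bore 34.5 mm, 12 mm deep, its rim (this point) 12 mm above the tray and 20 mm above the worktop; clear tray all round it. A crown is fully home when the underside of its slotted body rests on this rim, so that the small crown's centre point is then 4 mm above this point
- small_crown_center (a point): small burner crown, loose, 0.1 kg, upright: from below a round aluminium skirt 32 mm diameter and 11 mm high with a tapered foot (24 mm at the very bottom), a slotted aluminium body 41 mm diameter and 12 mm high, a flat black enamel cap 50 mm diameter and 7 mm thick; 30 mm high in all. This point is on its axis half-way up (15 mm above its underside); the cap lies 8 to 15 mm above this point; z is its axis. Fits the front burner
- medium_crown_center (a point): medium burner crown, loose, 0.18 kg, built alike and as high (30 mm) but skirt 45 mm, body 56 mm, cap 68 mm diameter: too big for the front burner. This point is on its axis half-way up
- mat: grey silicone draining mat 320 mm (its x) by 200 mm (its y), 6 mm thick, fixed on the worktop; origin at the centre of its underside. The crowns stand on it, which one nearer the robot varies
- left_knob: left-hand knob (black plastic) on a steel spindle: a round skirt 41 mm diameter, 8 mm high, its underside 17 mm above the worktop when out, and on it a grip bar 37 mm long, 16 mm wide, standing from 8 to 32 mm above the underside (top 49 mm above the worktop when out). Origin on the axis at the underside; x runs along the bar towards its white pointer line, z up. At off the bar points to the hob's rear
- left_knob_grip (a point): the left-hand knob's grip point, on its axis 26 mm above its underside, 6 mm below the top of the bar; x along the bar
- left_press (a joint): how far the left-hand knob is pushed in (down), m: 0 out, 0.005 fully in; the spring pushes back with 5 N at the start of the travel and 10 N at the end, and brings the knob out again as soon as it is let go
- left_turn (a joint): angle of the left-hand knob, rad, anticlockwise seen from above: 0 off, clicks (detents) at 0.419, 0.838, 1.257 and 1.676, end stop at 1.72; about 0.13 Nm takes it over a click and it stays in a click when left there. It is locked near off until pushed in more than 3 mm, and going back to off needs the push too
- right_knob_grip (a point): the right-hand knob's grip point; this knob is the same as the left one and must not be operated
- right_press (a joint): how far the right-hand knob is pushed in, m
- right_turn (a joint): angle of the right-hand knob, rad
- moka_pot: aluminium stove-top coffee pot, loose, 166 mm high, 94 mm wide at the foot, black handle on its own +x side reaching 84 mm from the axis; origin at the centre of its underside
- mug: white mug, loose, 92 mm high, 80 mm across, handle on its own +y side; origin at the centre of its underside
- pan_support: black cast-iron pan support of the front burner, loose, 190 mm (its x) by 225 mm (its y), 40 mm high, lying on the worktop; origin at the centre of its underside
- small_crown: the small burner crown as a whole; origin at the centre of its underside, z its axis
Mind the look-alikes: they are no part of the job. Leave any green look-alike of the small_crown alone.

How it is judged:
By the outcome, as a careful person would: the job done as asked, in the order asked, and still so for the second after the job is handed in, while the arm keeps its last pose, push and grip.
It also fails if it takes over 51 s, if anything falls off the work surface, if the arm or the gripper's body presses on something with over 40 N, if the wrist force passes 120 N, or if a joint passes its speed limit or range.

### The arm

A 7-joint arm with a two-finger parallel gripper is mounted at the origin on the work surface. World frame = base frame: x ahead of the robot, y to its left, z up, the work surface at z = 0. Lengths are in m, angles in rad, forces in N, time in s.
With the tool pointing down it reaches from about 0.4 to 0.85 m from the base axis. Payload 10.4 kg.
Tool frame: the origin (TCP) lies on the mounting face of the last link; the fingertips stand 173 mm ahead of it and the grasp point (between the pads) lies 155 mm ahead of it (manip.tip_extent is the distance from the TCP to the fingertips, in m); z points along the fingers, y is the line along which they close (so a half turn about z gives the same grasp; the last joint's range is limited). The gripper opens to 85 mm and grips with 20 to 120 N. Pads are 22 mm wide; open, the fingers measure 114 mm over their backs; the gripper's body (76 mm by 85 mm) begins 54 mm behind the grasp point. The pads swing forward as they close: fully open they stand 13 mm farther back than shut.
Start: joints at [1.286, 0.332, -0.065, 1.46, 0.022, 1.35, -0.088], TCP at [0.162, -0.604, 0.405] pointing down, gripper open.
Joint ranges: [-2.6, 2.6], [-0.5, 2.12], [-1.47, 1.34], [0.16, 2.42], [-1.27, 4.41], [0.06, 2.06], [-2.6, 2.6]. Speed limits (rad/s): [2.22, 2.22, 2.79, 2.79, 3.14, 3.14, 3.14].

### API

Orientations are given as a unit quaternion [x, y, z, w].
In Python, from workcell import manip gives the robot as it stands.
- The arm moves only by the tool move_arm, never from a script. Its argument "plan" is one flat list of numbers, 7 for each row, row after row: the turn, a rotation vector about the tool's x, y, z in rad, then the shift along the tool's x, y, z in m, then the finger opening in m, from 0 to 0.0854. In form: [ax, ay, az, dx, dy, dz, gripper, ax, ay, az, dx, dy, dz, gripper, ...]. A call has 1 to 12 rows; each row is the pose to reach, as a shift and turn from the pose commanded when the call began, along the tool's axes at that moment; what a row does not reach only later rows make up. A row lasts 1/8 s, in which the tool goes at most 62.5 mm and 10.7 degrees, less where a joint would pass 70% of its speed; a pose out of reach is approached as far as the arm can. A call with a gripper value outside its range is refused whole. The fingers move at their own pace and stop on an object; "squeeze" is the grip in N (left out, the last holds). Time passes only in rows, so rows that repeat a pose let the fingers close. It gives the time, the measured TCP pose, the force, the opening and the grip force at its end, in the units of the state.
- manip.get_obs(): the state, without advancing time (a new reading comes with each control period).
- manip.camera(name): name is "side" or "top" or "wrist"; returns a dict with "color" (420x560x3 uint8, red, green, blue), "fx", "fy", "cx", "cy" (pixels), "cam_to_world" (4x4, takes a point from camera to world coordinates); the wrist camera has in their place "mount" (4x4, takes a point from camera to tool coordinates, whose origin is the TCP and whose axes are the flange's). Camera axes: x right, y down, z forward; pixel columns grow to the right and rows downward; lengths in m; the calibration is good to about 2 mm. A picture is of the moment at which its call begins: read the wrist's pose just before it. There is no depth.
- manip.hand_in(): hands the job in; it is judged then, once.
Trained networks look in a picture, given as the dict that the camera call returned (one of the last four; its "shot" number tells which), for a name from the list of things; names that differ only in an ending like _2 or _b are one class to them, and where a whole thing is asked for, a point or a joint stands for the part that bears it (a point fixed in the world has none). Each returns a list of dicts, best first, with "conf" (0 to 1); they miss things now and then, are a little off and sometimes report something else, mostly with a low value. They report only what shows in the picture. A call takes as long as a camera call. They do not tell look-alikes from the thing itself.
- manip.look_for(picture, label): "position" ([x, y, z] in m, in the coordinates of the camera as it stood for that picture, good to about 4 mm: the middle of the surface that is visible of it).
- manip.silhouettes(picture, label): "pixels" (420x560 bool, what is visible of it).
- manip.tip_of(picture, label): "position" ([x, y, z] in m, in the coordinates of the camera as it stood for that picture, good to about 4 mm: a listed point, or the origin of a listed thing).
The state is a dict: "clock": time; "joint_pos": joint angles; "joint_velocities": joint speeds; "tau": joint torques, N m; "position": TCP position; "ee_rot": TCP orientation; "ft_force": force on the tool from outside, world axes, zero at the start; "torque": the same for the moment, N m; "grip_width": opening from 0.0 (shut) to 1.0 (fully open); "grasp_force": force on a finger pad.
Only numpy, scipy, OpenCV 4.12 (cv2) and the standard library are available. Lean on these libraries where they do the work, as an engineer would, in place of code of your own. Each camera call takes 0.05 s, during which the arm holds its last target. There are 200 camera calls.

## Working session

There is one attempt and no reset: what is moved stays moved. The work goes in short steps, Python scripts to look and compute and a tool call to move; the robot and the scene stay as the last step left them, time stands still between calls to the robot, and variables do not carry over. Pictures are saved under pics/ and viewed, at most 10 in all, crops included, and the job is handed in when it is done.

Besides the shell and the picture viewer there is one more tool, called after "Request:" by a JSON object that holds its "api" and its "payload". move_arm: Moves the arm, as the interface text tells. Its arguments: {"type":"object","properties":{"plan":{"type":"array","items":{"type":"number"}},"squeeze":{"type":"number"}},"required":["plan"]}

```bash
mkdir -p pics; ls; cat > h.py <<'E'
import numpy as np, cv2
from scipy.spatial.transform import Rotation as R
from workcell import manip
def T(o):
    M=np.eye(4);M[:3,:3]=R.from_quat(o["ee_rot"]).as_matrix();M[:3,3]=o["position"];return M
def shot(name,save=None):
    o=manip.get_obs();p=manip.camera(name)
    M=p["cam_to_world"] if name!="wrist" else T(o)@p["mount"]
    if save: cv2.imwrite("pics/"+save,p["color"][:,:,::-1])
    return p,np.array(M)
def w(M,x): return (M@np.r_[x,1])[:3]
def px(p,x): return (int(p["fx"]*x[0]/x[2]+p["cx"]),int(p["fy"]*x[1]/x[2]+p["cy"]))
def find(p,M,l,n=3,fn="tip_of"):
    for d in getattr(manip,fn)(p,l)[:n]:
        x=np.array(d["position"]);print(l,fn,round(d["conf"],2),w(M,x).round(4),px(p,x))
E
python3 - <<'E'
from h import *
o=manip.get_obs();print(o, R.from_quat(o["ee_rot"]).as_matrix().round(3))
for c in("top","side"):
    p,M=shot(c,c+"0.png");print(c)
    for l in["hob","front_burner","small_crown_center","medium_crown_center","left_knob_grip","right_knob_grip","mat","moka_pot","mug","pan_support"]:find(p,M,l)
print(manip.get_obs()["clock"])
a=cv2.imread("pics/top0.png");b=cv2.imread("pics/side0.png")
E
```

```text
pics
{'clock': 0.0, 'joint_pos': array([ 1.28638778,  0.33282405, -0.0647312 ,  1.46095101,  0.02158587,
        1.34987791, -0.08847283]), 'joint_velocities': array([ 0.00228326, -0.00223006, -0.00069952, -0.00039724, -0.0007088 ,
       -0.00034885,  0.00061982]), 'tau': array([-7.35903923e-04, -6.25451088e+01,  4.86370479e-02, -3.91604877e+01,
        1.60960498e-02,  9.99510870e-03, -1.20800823e-04]), 'position': array([ 0.16175671, -0.60356435,  0.40394107]), 'ee_rot': array([ 9.91439153e-01,  1.30567760e-01, -1.08977295e-04, -6.73926732e-04]), 'ft_force': array([ 0.25787799, -0.44194688,  0.06882053]), 'torque': array([ 0.00267554,  0.04253164, -0.04199286]), 'grasp_force': 0.0, 'grip_width': 0.9985197797700279} [[ 0.966  0.259 -0.   ]
 [ 0.259 -0.966  0.001]
 [-0.    -0.001 -1.   ]]
top
hob tip_of 0.91 [ 0.6821 -0.1266 -0.0059] (327, 163)
front_burner tip_of 0.91 [ 0.6339 -0.1268  0.0214] (328, 178)
small_crown_center tip_of 0.71 [0.5321 0.4466 0.016 ] (139, 213)
small_crown_center tip_of 0.66 [0.6457 0.0888 0.0155] (257, 175)
small_crown_center tip_of 0.65 [0.5664 0.268  0.02
[... 725 characters left out ...]
.0256] (283, 172)
small_crown_center tip_of 0.79 [0.5333 0.4445 0.0115] (211, 326)
small_crown_center tip_of 0.66 [0.6394 0.0896 0.0154] (248, 217)
small_crown_center tip_of 0.61 [0.5638 0.2663 0.0217] (238, 268)
medium_crown_center tip_of 0.95 [0.4367 0.2761 0.02  ] (274, 290)
left_knob_grip tip_of 0.57 [ 0.4685 -0.0746  0.0463] (320, 196)
right_knob_grip tip_of 0.52 [ 0.482  -0.2034  0.0403] (332, 170)
mat tip_of 0.73 [ 0.4998  0.2638 -0.0008] (258, 281)
moka_pot tip_of 0.96 [ 0.6127 -0.4905  0.0023] (332, 120)
moka_pot tip_of 0.32 [0.4379 0.2779 0.0219] (274, 290)
mug tip_of 0.88 [ 4.361e-01  5.853e-01 -2.000e-04] (211, 395)
pan_support tip_of 0.72 [ 0.412  -0.5527  0.0012] (386, 126)
1.1
```

View images.

View pics/top0.png

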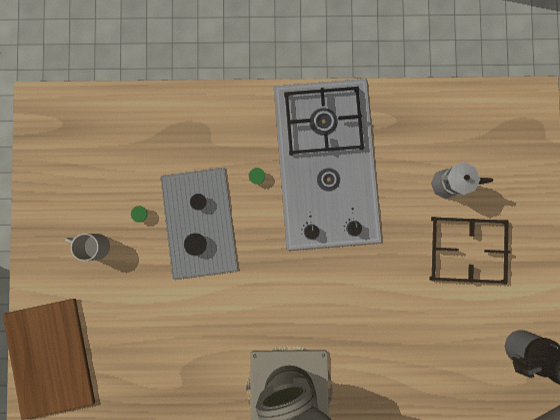

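View pics/side0.png

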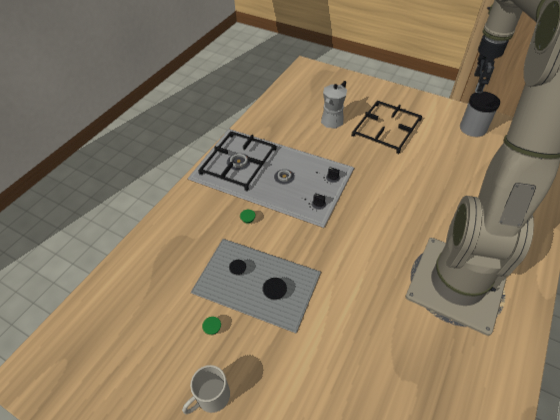

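Request:
{"api": "move_arm", "payload": {"plan": [0,0,0.18,0.37,-0.267,0,0.085,0,0,0.18,0.37,-0.267,0,0.085,0,0,0.18,0.37,-0.267,0,0.085,0,0,0.18,0.37,-0.267,0,0.085,0,0,0.18,0.37,-0.267,0,0.085,0,0,0.18,0.37,-0.267,0,0.085,0,0,0.18,0.37,-0.267,0,0.085,0,0,0.18,0.615,-0.737,0.08,0.085,0,0,0.18,0.615,-0.737,0.08,0.085,0,0,0.18,0.615,-0.737,0.08,0.085,0,0,0.18,0.615,-0.737,0.08,0.085,0,0,0.18,0.615,-0.737,0.08,0.085]}}

```text
clock: 2.6
position: [0.5101, 0.038, 0.3596]
ee_rot: [0.999, 0.041, 0.001, 0.0]
ft_force: [1.3, -1.0, -0.6]
grip_width: 0.997
grasp_force: 0.0
```

Request:
{"api": "move_arm", "payload": {"plan": [0,0,0,0.06,-0.22,0.09,0.085,0,0,0,0.06,-0.22,0.09,0.085,0,0,0,0.06,-0.22,0.09,0.085,0,0,0,0.06,-0.22,0.09,0.085,0,0,0,0.06,-0.22,0.09,0.085,0,0,0,0.06,-0.22,0.09,0.085]}}

```text
clock: 3.35
position: [0.5519, 0.2601, 0.2693]
ee_rot: [0.999, 0.041, -0.0, 0.0]
ft_force: [0.0, -0.2, 0.1]
grip_width: 0.992
grasp_force: 0.0
```

```bash
python3 - <<'E'
from h import *
p,M=shot("wrist","w1.png")
o=manip.get_obs();print(o["position"],o["joint_pos"].round(3),np.array(p["mount"]).round(3))
for l in["small_crown_center","medium_crown_center"]:
  find(p,M,l);find(p,M,l,fn="look_for")
E
```

```text
[0.55219696 0.25932062 0.26972048] [ 0.02   0.5   -0.688  1.627  0.343  1.138 -2.244] [[-0.001 -0.966 -0.258  0.065]
 [ 1.    -0.001 -0.001 -0.   ]
 [ 0.001 -0.258  0.966  0.031]
 [ 0.     0.     0.     1.   ]]
small_crown_center tip_of 0.74 [0.5632 0.2711 0.0189] (259, 202)
small_crown_center tip_of 0.65 [0.5266 0.4469 0.0138] (15, 231)
small_crown_center tip_of 0.65 [0.6407 0.0923 0.017 ] (542, 108)
small_crown_center look_for 0.96 [0.5617 0.272  0.0335] (257, 210)
small_crown_center look_for 0.8 [0.5268 0.4323 0.0308] (18, 240)
small_crown_center look_for 0.76 [0.6386 0.1049 0.0285] (536, 109)
medium_crown_center tip_of 0.65 [0.4374 0.2762 0.0226] (241, 359)
medium_crown_center look_for 0.78 [0.4633 0.2794 0.0388] (237, 343)
```

View pics/w1.png

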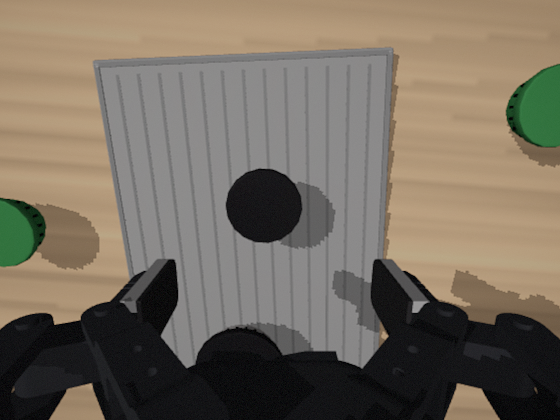

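```bash
cat >> h.py <<'E'
def ray(p,M,u,v,z):
    d=M[:3,:3]@np.array([(u-p["cx"])/p["fx"],(v-p["cy"])/p["fy"],1]);o=M[:3,3]
    return o+d*(z-o[2])/d[2]
E
python3 - <<'E'
from h import *
p,M=shot("wrist")
g=p["color"].max(axis=2)
m=(g<45).astype(np.uint8)
n,lab,st,c=cv2.connectedComponentsWithStats(m)
i=lab[205,264];print(st[i],c[i])
cs,_=cv2.findContours((lab==i).astype(np.uint8),0,1)
e=cv2.fitEllipse(cs[0]);print(e,ray(p,M,*e[0],0.036), [ray(p,M,e[0][0]+s*e[1][0]/2,e[0][1],.036).round(4) for s in(-1,1)])
print(manip.get_obs()["position"])
E
```

```text
[ 225  170   75   73 4274] [262.12704726 205.82311652]
((262.12811279296875, 205.81747436523438), (71.9012222290039, 73.8636703491211), 99.72108459472656) [0.56599574 0.26807879 0.036     ] [array([0.5642, 0.2912, 0.036 ]), array([0.5678, 0.245 , 0.036 ])]
[0.552123   0.25935448 0.27002677]
```

Request:
{"api": "move_arm", "payload": {"plan": [0,0,0,0.0147,-0.008,0.03,0.085,0,0,0,0.0147,-0.008,0.06,0.085,0,0,0,0.0147,-0.008,0.086,0.085,0,0,0,0.0147,-0.008,0.086,0.085,0,0,0,0.0147,-0.008,0.086,0.04,0,0,0,0.0147,-0.008,0.086,0.04,0,0,0,0.0147,-0.008,0.086,0.04,0,0,0,0.0147,-0.008,0.086,0.04,0,0,0,0.0147,-0.008,0.086,0.04,0,0,0,0.0147,-0.008,0.086,0.04], "squeeze": 40}}

```text
clock: 4.9
position: [0.5663, 0.2696, 0.1853]
ee_rot: [0.999, 0.041, 0.001, -0.0]
ft_force: [-1.6, -1.4, 5.6]
grip_width: 0.566
grasp_force: 40.1
```

Request:
{"api": "move_arm", "payload": {"plan": [0,0,0,0,0,-0.04,0.04,0,0,0,0,0,-0.085,0.04,0,0,0,-0.033,0.397,-0.085,0.04,0,0,0,-0.033,0.397,-0.085,0.04,0,0,0,-0.033,0.397,-0.085,0.04,0,0,0,-0.033,0.397,-0.085,0.04,0,0,0,-0.033,0.397,-0.085,0.04,0,0,0,-0.033,0.397,-0.085,0.04,0,0,0,-0.033,0.397,-0.085,0.04,0,0,0,-0.033,0.397,-0.085,0.04,0,0,0,-0.033,0.397,-0.085,0.04,0,0,0,-0.033,0.397,-0.085,0.04]}}

```text
clock: 6.4
position: [0.5655, -0.1271, 0.2688]
ee_rot: [0.999, 0.042, 0.0, -0.0]
ft_force: [0.1, -0.5, -0.9]
grip_width: 0.56
grasp_force: 41.8
```

```bash
python3 - <<'E'
from h import *
p,M=shot("wrist","w2.png")
o=manip.get_obs();print(o["position"],o["ee_rot"],o["joint_pos"].round(3),o["grip_width"],o["grasp_force"],o["ft_force"])
for l in["front_burner","small_crown_center","left_knob_grip","right_knob_grip"]:
  find(p,M,l,2)
E
```

```text
[ 0.56547992 -0.12736196  0.26869033] [ 9.99117268e-01  4.20077023e-02  1.73370896e-04 -9.15539987e-05] [ 0.624  0.411 -0.587  1.715  0.252  1.091 -1.529] 0.5665876484933688 41.76834583282471 [-0.5337425  -0.56427955 -0.69301457]
front_burner tip_of 0.7 [ 0.6314 -0.1281  0.0206] (284, 123)
small_crown_center tip_of 0.89 [ 0.5652 -0.1266  0.1012] (273, 271)
```

View pics/w2.png

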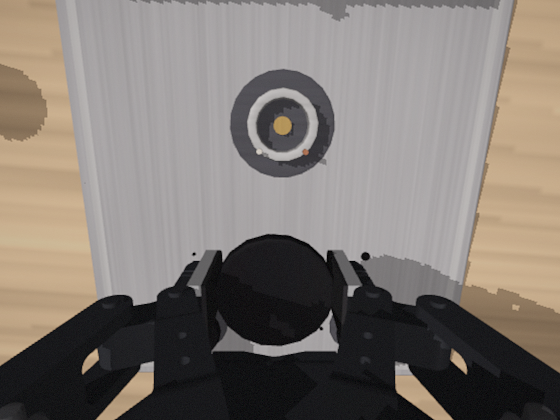

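```bash
python3 - <<'E'
from h import *
p,M=shot("wrist")
c=p["color"];g=c.max(axis=2)
m=np.zeros_like(g);m[70:180,230:336]=1
ring=((g>165)&(m>0)).astype(np.uint8)
n,lab,st,_=cv2.connectedComponentsWithStats(ring)
# pick ring component closest to typical size
for i in range(1,n):
    if st[i][4]>300:
        cs,_=cv2.findContours((lab==i).astype(np.uint8),0,1)
        k=max(cs,key=len);e=cv2.fitEllipse(k);print(st[i],np.round(e[0],1),np.round(e[1],1),ray(p,M,*e[0],.020).round(4))
T0=T(manip.get_obs())
for v in(235,346):
    q=ray(p,M,275,v,T0[2,3]-.149);print(v,(np.linalg.inv(T0)@np.r_[q,1]).round(4))
for u in(214,333):
    q=ray(p,M,u,285,T0[2,3]-.149);print(u,(np.linalg.inv(T0)@np.r_[q,1]).round(4))
g2=c[230:350,275].max(axis=1);print(g2[:12],g2[-12:])
print(R.from_quat(manip.get_obs()["ee_rot"]).as_matrix().round(4).tolist())
E
```

```text
[230  70  34  34 415] [243.4  83.4] [31.1 37.8] [ 0.6533 -0.1017  0.02  ]
[ 230   70  106  110 2056] [280.2 121.9] [120.8 126.9] [ 0.632  -0.1267  0.02  ]
[ 245   88   70   72 1464] [279.7 123.3] [68.5 70.6] [ 0.6311 -0.1265  0.02  ]
235 [0.0239 0.     0.149  1.    ]
346 [-0.0257  0.      0.149   1.    ]
214 [ 0.0028 -0.0244  0.149   1.    ]
333 [0.0027 0.0233 0.149  1.    ]
[167 169 171 156  91   9  11  17  20  28  37  31] [ 19  20  17  20  12  18   8  95 156 169 166 165]
[[0.9966, 0.0822, 0.0], [0.0822, -0.9966, -0.0001], [0.0, 0.0001, -1.0]]
```

```bash
python3 - <<'E'
from h import *
p,M=shot("wrist")
g=p["color"].max(axis=2)
print(g[116,240:326]);print(g[80:170,283])
cv2.imwrite("pics/w3.png",cv2.resize(p["color"][60:190,215:350,::-1],None,fx=4,fy=4,interpolation=0))
E
```

```text
[ 88  87  87  86  83 110 171 191 187 184 181 177 174 170 144  91  68  57
  58  57  58  57  59  60  59  60  58  58  61  57  58  58  73  88  85  93
 133 157 168 171 172 172 160 138 108  85  86  87  85  85  87  85  84  85
  85  86  82  83  82  83  84  84  84  90 101 134 171 183 181 179 178 176
 175 174 138  55  56  57  59  57  69  77  75  80  84  85]
[ 85  85  82  84  84  82  82 135 180 185 187 184 182 180 178 176 154  89
  70  60  59  59  56  57  55  59  63  81  86  82  86  85  84  84  85  85
 138 178 181 180 179 179 179 179 179 180 180 180 179 179 179 181 178 143
  83  70  74  85  80  84  83  82  83  82  87  84  85  83  84  82  95 137
 174 194 191 189 188 184 181 164 110  55  56  70  87  85  85  84  83  83]
```

View pics/w3.png

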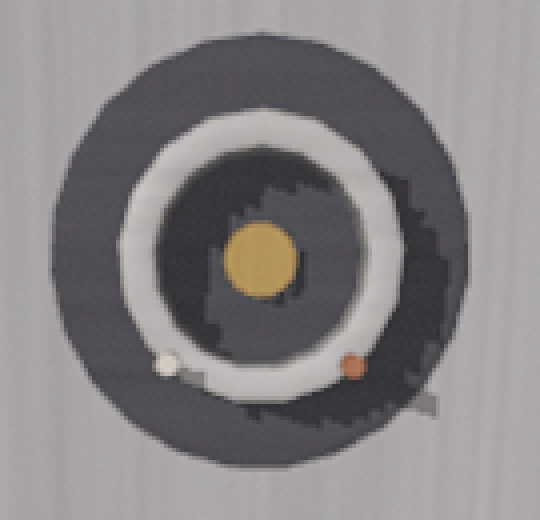

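Request:
{"api": "move_arm", "payload": {"plan": [0,0,0,0.066,0.005,0,0.04,0,0,0,0.066,0.005,0.02,0.04,0,0,0,0.066,0.005,0.045,0.04,0,0,0,0.066,0.005,0.054,0.04,0,0,0,0.066,0.005,0.054,0.04]}}

```text
clock: 7.38
position: [0.6311, -0.1285, 0.2142]
ee_rot: [0.999, 0.041, -0.001, -0.0]
ft_force: [0.0, 0.2, -0.9]
grip_width: 0.565
grasp_force: 41.8
```

```bash
python3 - <<'E'
from h import *
p,M=shot("wrist","w4.png")
o=manip.get_obs();print(o["position"],o["ft_force"])
find(p,M,"front_burner",1);find(p,M,"small_crown_center",1)
E
```

```text
[ 0.63149833 -0.12848789  0.21503322] [ 0.62806819 -0.01532435 -0.83114744]
front_burner tip_of 0.23 [ 0.6291 -0.125   0.047 ] (266, 274)
small_crown_center tip_of 0.75 [ 0.6307 -0.1257  0.0484] (268, 272)
```

View pics/w4.png

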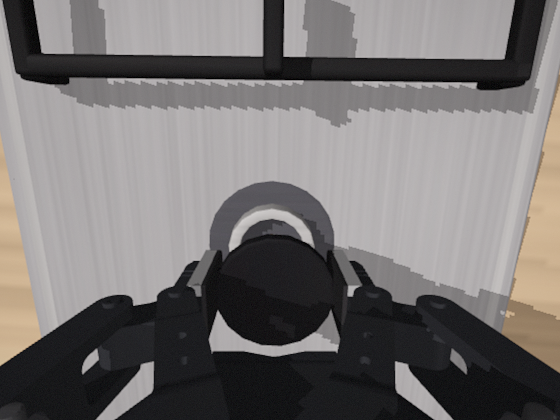

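```bash
python3 - <<'E'
from h import *
p,M=shot("wrist")
g=p["color"].max(axis=2).astype(int);print(p["cx"],p["cy"],p["fx"])
T0=np.linalg.inv(T(manip.get_obs()));z0=np.linalg.inv(T0)[2,3]
def edges(v,a,b,z):
    r=g[v];
    print(v,''.join('%d '%x for x in r[a:b]))
edges(235,205,345,.02)
edges(290,205,345,.02)
ex=(g[175:240,205:340]>165).astype(np.uint8)*255
# ring outer fit: bright arc just outside; sample per-column transitions dark->bright from above
pts=[]
for u in range(236,310):
    col=g[175:260,u]
    for k in range(22,len(col)-1):
        if col[k-1]<130<=col[k] and col[k-3]<100: pts.append((u,175+k-.5));break
q=np.array([ray(p,M,u,v,.020)[:2] for u,v in pts])
from scipy.optimize import least_squares
s=least_squares(lambda c:np.hypot(*(q-c).T)-.0235,[.63,-.127],loss="soft_l1",f_scale=.0005);print("ring",s.x,np.abs(s.fun).mean(),len(q))
# cap: edge from bottom/top
pts=[]
for u in range(232,318):
    col=g[205:300,u]; k=np.where(col<40)[0]
    # first dark pixel run of 6
    for j in k:
        if (col[j:j+8]<45).all(): pts.append((u,205+j-.5));break
q=np.array([ray(p,M,u,v,z0-.149)[:2] for u,v in pts])
s=least_squares(lambda c:np.hypot(*(q-c[:2]).T)-.025,[.63,-.127],loss="soft_l1",f_scale=.0005);print("cap",s.x,np.abs(s.fun).mean(),len(q))
E
```

```text
273.99593579908293 211.09588137092032 324.3164744201606
235 179 177 178 177 153 103 92 94 95 93 92 94 93 93 95 93 93 95 93 95 94 93 93 92 92 91 131 187 202 198 197 195 193 192 190 188 186 178 140 79 60 61 62 63 65 63 62 63 63 64 64 65 63 62 60 54 46 42 37 26 13 13 17 13 17 18 16 14 16 13 11 15 9 12 11 12 20 27 27 28 33 41 42 53 72 78 84 89 93 92 93 90 88 129 181 198 196 196 195 195 196 196 195 194 184 141 65 61 64 64 67 64 66 63 76 86 84 90 93 91 92 93 93 93 92 89 87 117 170 188 186 186 182 181 180 185 186 186 186 183 
290 30 18 21 19 22 22 19 22 19 20 22 21 22 21 21 23 22 21 17 19 23 22 19 21 26 25 20 25 24 23 26 24 21 22 21 23 16 21 21 21 22 22 23 20 19 24 26 20 23 19 16 21 21 26 30 29 27 30 31 34 29 32 34 31 33 36 32 33 32 36 33 35 31 31 30 31 32 31 35 33 32 35 32 29 31 31 38 30 34 35 35 34 35 35 32 34 34 34 35 32 33 34 34 35 32 34 35 33 29 32 32 34 34 31 33 36 36 34 34 35 34 36 34 35 35 35 32 29 30 32 30 32 27 27 29 29 34 29 41 53 
ring [ 0.63107007 -0.12536066] 0.0004111972794390568 54
cap [ 0.63105043 -0.12836511] 0.00018729552525619068 86
```

Request:
{"api": "move_arm", "payload": {"plan": [0,0,0,0,-0.0027,0,0.04,0,0,0,0,-0.0027,0.006,0.04,0,0,0,0,-0.0027,0.01,0.04,0,0,0,0,-0.0027,0.01,0.04]}}

```text
clock: 8.07
position: [0.631, -0.1258, 0.2038]
ee_rot: [0.999, 0.041, -0.0, -0.0]
ft_force: [-0.1, 0.6, -1.5]
grip_width: 0.561
grasp_force: 41.8
```

```bash
python3 - <<'E'
from h import *
from scipy.optimize import least_squares
p,M=shot("wrist","w5.png")
o=manip.get_obs();z0=o["position"][2];print(o["position"],o["ft_force"])
g=p["color"].max(axis=2).astype(int)
def fit(pts,z,r,n):
    q=np.array([ray(p,M,u,v,z)[:2] for u,v in pts])
    s=least_squares(lambda c:np.hypot(*(q-c).T)-r,[.63,-.127],loss="soft_l1",f_scale=.0005);print(n,s.x.round(4),np.abs(s.fun).mean().round(5),len(q),"mean",s.fun.mean().round(5))
a=[];b=[];d=[]
for u in range(214,330):
    col=g[:,u]
    k=[v for v in range(180,300) if col[v-1]<130<=col[v] and col[v-3]<105]
    if k:a.append((u,k[0]-.5))
    k=[v for v in range(180,300) if col[v-1]>=130>col[v] and col[v+2]<110]
    if k:d.append((u,k[0]-.5))
    k=[v for v in range(205,300) if (col[v:v+8]<45).all()]
    if k and 232<u<318:b.append((u,k[0]-.5))
fit(a,.020,.0235,"ring");fit(b,z0-.149,.025,"cap")
print(a[::6],d[::10])
E
```

```text
[ 0.63117766 -0.12582129  0.20412188] [ 0.15469621 -0.21877652 -1.12674607]
ring [ 0.6309 -0.1255] 0.00055 68 mean -6e-05
cap [ 0.6301 -0.1256] 0.00024 85 mean -3e-05
[(232, 247.5), (238, 230.5), (244, 222.5), (250, 217.5), (256, 213.5), (262, 211.5), (288, 215.5), (294, 216.5), (300, 220.5), (306, 224.5), (312, 230.5), (318, 238.5)] [(214, 226.5), (224, 209.5), (234, 199.5), (244, 192.5), (254, 188.5), (264, 185.5), (274, 184.5), (284, 185.5), (294, 186.5), (304, 190.5), (314, 195.5), (324, 203.5)]
```

Request:
{"api": "move_arm", "payload": {"plan": [0,0,0,0.0005,0,0.003,0.04,0,0,0,0.0005,0,0.006,0.04,0,0,0,0.0005,0,0.009,0.04,0,0,0,0.0005,0,0.012,0.04,0,0,0,0.0005,0,0.012,0.04]}}

```text
clock: 8.75
position: [0.6317, -0.1258, 0.1922]
ee_rot: [0.999, 0.041, -0.0, 0.0]
ft_force: [0.8, -0.8, -1.6]
grip_width: 0.559
grasp_force: 41.8
```

Request:
{"api": "move_arm", "payload": {"plan": [0,0,0,0,0,0.002,0.04,0,0,0,0,0,0.004,0.04,0,0,0,0,0,0.005,0.04,0,0,0,0,0,0.005,0.04]}}

```text
clock: 9.25
position: [0.632, -0.126, 0.1883]
ee_rot: [0.999, 0.041, 0.0, 0.0]
ft_force: [-2.5, -1.1, 6.5]
grip_width: 0.567
grasp_force: 43.1
```

Request:
{"api": "move_arm", "payload": {"plan": [0,0,0,0,0,0.004,0.06,0,0,0,0,0,0.004,0.085,0,0,0,0,0,0.004,0.085,0,0,0,0,0,0.004,0.085,0,0,0,0,0,-0.04,0.085,0,0,0,0,0,-0.1,0.085,0,0,0,-0.165,-0.064,-0.1,0.085,0,0,0,-0.165,-0.064,-0.1,0.085,0,0,0,-0.165,-0.064,-0.1,0.085,0,0,0,-0.165,-0.064,-0.1,0.085,0,0,0,-0.165,-0.064,-0.1,0.085]}}

```text
clock: 10.62
position: [0.4626, -0.0756, 0.2881]
ee_rot: [0.999, 0.041, 0.001, 0.0]
ft_force: [0.0, 0.4, 0.3]
grip_width: 0.991
grasp_force: 0.0
```

```bash
python3 - <<'E'
from h import *
p,M=shot("wrist","w6.png")
o=manip.get_obs();print(o["clock"],o["position"],o["joint_pos"].round(3),o["ft_force"])
for l in ["small_crown_center","left_knob_grip","left_knob","right_knob_grip"]:find(p,M,l,2)
p,M=shot("side","s6.png")
for l in ["small_crown_center","left_knob_grip"]:find(p,M,l,3)
E
```

```text
10.675 [ 0.46294867 -0.07566527  0.28797107] [ 0.698  0.15  -0.669  1.971  0.107  1.053 -1.508] [ 0.05588342 -0.61353643 -0.63238936]
small_crown_center tip_of 0.55 [ 0.4718 -0.0714  0.0167] (269, 200)
left_knob_grip tip_of 0.87 [ 0.4687 -0.0722  0.0449] (269, 214)
left_knob tip_of 0.83 [ 0.4691 -0.0729  0.0148] (271, 203)
left_knob tip_of 0.61 [ 0.4812 -0.1999  0.0451] (459, 211)
right_knob_grip tip_of 0.92 [ 0.4833 -0.1994  0.0427] (457, 207)
small_crown_center tip_of 0.61 [0.5305 0.4469 0.0127] (212, 327)
small_crown_center tip_of 0.51 [ 0.6296 -0.1301  0.0215] (284, 173)
small_crown_center tip_of 0.5 [0.6406 0.0922 0.0135] (247, 218)
left_knob_grip tip_of 0.62 [ 0.4678 -0.0746  0.0457] (320, 196)
```

View pics/w6.png

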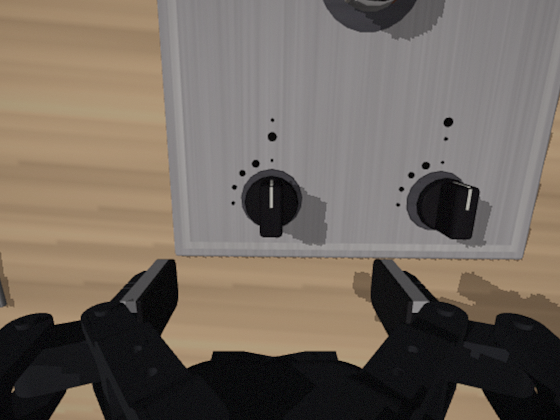

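```bash
python3 - <<'E'
import cv2,numpy as np
a=cv2.resize(cv2.imread("pics/w6.png")[0:50,310:430],None,fx=5,fy=5,interpolation=2)
b=cv2.resize(cv2.imread("pics/s6.png")[145:205,230:350],None,fx=5,fy=5,interpolation=2)
cv2.imwrite("pics/c6.png",np.vstack([a,b]))
E
```

```text
(no output)
```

View pics/c6.png

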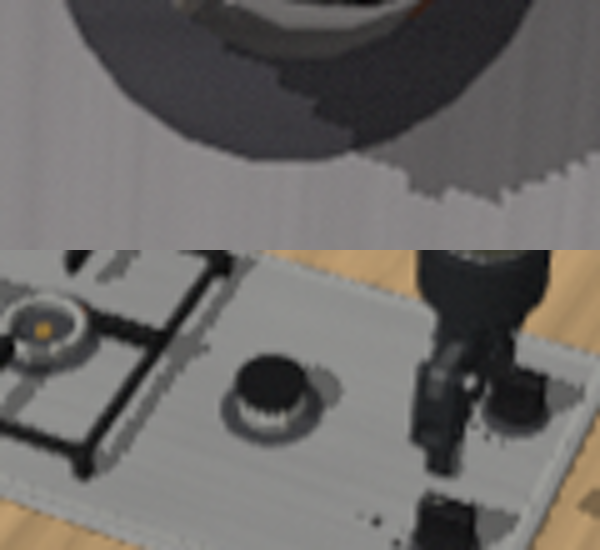

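```bash
python3 - <<'E'
from h import *
p,M=shot("wrist")
c=p["color"];g=c.max(axis=2).astype(int)
white=[(u,v) for v in range(172,215) for u in range(262,282) if g[v,u]>120]
w_=np.array(white);print(len(w_),w_.min(0),w_.max(0))
q=np.array([ray(p,M,u,v,.049)[:2] for u,v in white])
d=np.polyfit(q[:,0],q[:,1],1);print("pointer mid",q.mean(0),q.min(0),q.max(0),"yaw deg",np.degrees(np.arctan(d[0])))
for v in(190,200,220,228):print(v,g[v,252:292])
print(g[172:242,266])
# hob left edge yaw
for a,b in(((60,0),(60,0)),):pass
E
```

```text
64 [271 183] [273 207]
pointer mid [ 0.48182427 -0.07214691] [ 0.47451797 -0.0733277 ] [ 0.49047346 -0.07102333] yaw deg 4.452043045623319
190 [ 24  21  21  23  24  20  26  18  20  21  24  23  26  27  22  21  21  17
  79 155 181 146  42  22  22  24  22  23  23  19  20  12  11  17  11  18
  13  17  17  17]
200 [ 20  22  26  23  21  20  24  23  20  18  20  24  22  22  23  26  25  15
  94 158 181 144  31  19  25  22  23  22  22  14  14  13  19  15  14  21
  14  18  14  16]
220 [100  48  18  19  23  23  22  18  19  14  18  23  24  22  25  24  19  21
  24  24  22  25  21  23  22  27  21  24  20  16  13   8  17  17   9  15
  20   8  11  34]
228 [141 139 139 138 138 140 140 129  86  14  21  22  23  25  25  19  21  25
  24  20  22  24  26  22  20  22  24  26  22  17   3  54  90  97  95  96
  96  98 100 102]
[ 67  66  62  57  36  15  17  13   9  14  10  13  15  21  14  19  20  22
  22  18  25  24  25  21  24  24  24  20  23  23  18  20  24  25  20  24
  24  27  19  23  22  21  17  26  21  24  24  25  25  19  27  27  21  23
  25  24  25  18  25  21  24  20  21  13  54 119 148 144 142 145]
```

Request:
{"api": "move_arm", "payload": {"plan": [0,0,0,0.0087,-0.0017,0.04,0.05,0,0,0,0.0087,-0.0017,0.075,0.05,0,0,0,0.0087,-0.0017,0.085,0.05,0,0,0,0.0087,-0.0017,0.085,0.05,0,0,0,0.0087,-0.0017,0.085,0.03,0,0,0,0.0087,-0.0017,0.085,0.02,0,0,0,0.0087,-0.0017,0.085,0.005,0,0,0,0.0087,-0.0017,0.085,0.005,0,0,0,0.0087,-0.0017,0.085,0.005,0,0,0,0.0087,-0.0017,0.085,0.005], "squeeze": 60}}

```text
clock: 12.32
position: [0.471, -0.073, 0.2032]
ee_rot: [0.999, 0.041, 0.001, 0.0]
ft_force: [-0.8, 0.3, 6.6]
grip_width: 0.169
grasp_force: 60.6
```

```bash
python3 - <<'E'
from h import *
p,M=shot("wrist","w7.png")
o=manip.get_obs();print(o["clock"],o["position"],o["joint_pos"].round(3),o["ft_force"],o["torque"],o["grip_width"]*85.4)
E
```

```text
12.375 [ 0.47101852 -0.07295426  0.20318372] [ 0.642  0.303 -0.643  2.022  0.233  0.887 -1.617] [-1.68711058  1.12425132  5.63295344] [ 0.18053925  0.15324967 -0.04866618] 14.748279189332788
```

View pics/w7.png

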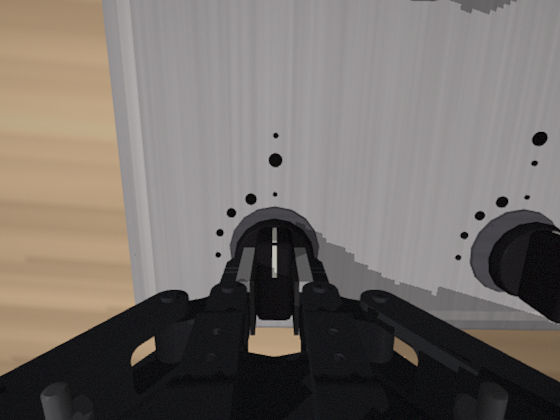

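Request:
{"api": "move_arm", "payload": {"plan": [0,0,0,0,0,0.003,0.005,0,0,0,0,0,0.006,0.005,0,0,0,0,0,0.006,0.005,0,0,0,0,0,0.006,0.005], "squeeze": 80}}

```text
clock: 12.88
position: [0.4712, -0.0728, 0.1986]
ee_rot: [0.999, 0.041, 0.0, 0.001]
ft_force: [-10.3, 2.5, 28.5]
grip_width: 0.167
grasp_force: 86.8
```

Request:
{"api": "move_arm", "payload": {"plan": [0,0,-0.16,0,0,0,0.005,0,0,-0.32,0,0,0,0.005,0,0,-0.48,0,0,0,0.005,0,0,-0.64,0,0,0,0.005,0,0,-0.8,0,0,0,0.005,0,0,-0.94,0,0,0,0.005,0,0,-1.06,0,0,0,0.005,0,0,-1.17,0,0,0,0.005,0,0,-1.257,0,0,0,0.005,0,0,-1.257,0,0,0,0.005,0,0,-1.257,0,0,0,0.005]}}

```text
clock: 14.25
position: [0.4714, -0.0729, 0.1986]
ee_rot: [0.784, 0.621, -0.0, 0.001]
ft_force: [-9.3, 0.8, 30.7]
grip_width: 0.166
grasp_force: 86.9
```

```bash
python3 - <<'E'
from h import *
p,M=shot("wrist","w8.png")
o=manip.get_obs();m=R.from_quat(o["ee_rot"]).as_matrix();print(o["clock"],o["position"],np.degrees(np.arctan2(m[1,0],m[0,0])),o["ft_force"],o["torque"],o["grip_width"]*85.4,o["grasp_force"])
white=np.array([(u,v) for v in range(215,285) for u in range(262,290) if p["color"][v,u].min()>140]);
if len(white):
  q=np.array([ray(p,M,u,v,.044)[:2] for u,v in white]);c=q-q.mean(0);d=np.linalg.svd(c,full_matrices=False)[2][0];print(len(q),q.mean(0),np.degrees(np.arctan2(d[1],d[0])))
E
```

```text
14.3 [ 0.47138188 -0.07288481  0.19856927] 76.70138667789553 [-9.35753671  1.08653618 29.57575337] [0.27869954 2.20950843 0.02327794] 14.154291745927527 86.862473487854
145 [ 0.47380255 -0.06132874] -103.47465412858493
```

View pics/w8.png

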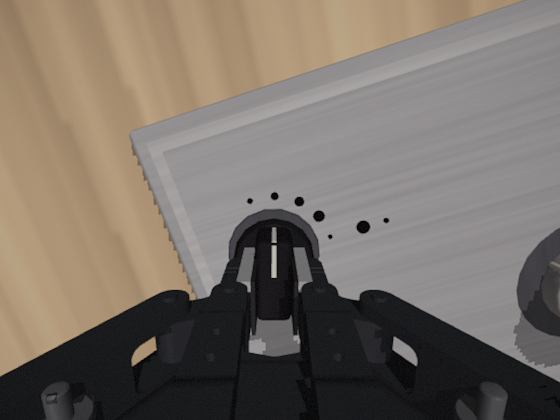

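```bash
python3 - <<'E'
from workcell import manip
print(manip.hand_in())
E
```

```text
the job is handed in; nothing more can be done
None
```

The small crown is in the front burner, released and looking level. The left knob is pushed fully in and held at the third click. I handed the job in at about 14 s and have no judging result.

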